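Press the sprung lid level and bolt it

TASK

The sprung lid on top of the little tea drawer unit stands up. Press it down gently until it lies level on its two rubber bumpers and, keeping it down, slide its bolt fully home under the keeper; then let go, so that the lid stays shut. Do not lean hard on the lid once it is down, do not force the bolt against the keeper, and leave the mug, the jar and the spoon rest with its infuser where they stand.

Things in the scene. Friction and masses are not known exactly. Their poses are not given: they have to be found in the camera images.
- unit: Wooden tea drawer unit screwed to the shelf, 180 deep (x) x 220 wide (y) x 130 high; origin at the centre of its underside. Drawer front with a brass knob at its -x side; its y axis points to the keeper side. The lid hinges about a line along y at x +88, z +130 mm at its far side; the lid's top is flush with the side walls (z 130) when level.
- lid (a joint): Angle of the lid in rad: 0 level (it just touches its bumpers), growing as its free -x edge rises; it rests near 0.5. Board 184 x 184 x 10 mm, free edge 188 mm from the hinge line. A spring holds it up: at the thumb piece it pushes back with about 0 N at rest, rising evenly to 8 to 12 N at level; there the bumpers stop it and the force climbs steeply.
- bolt (a joint): Travel of the flat slide bolt on the lid, in m: 0 drawn back, grows toward the unit's +y, stops at 0.024 (home). Drags with about 2 N. Bar 10 wide (x), 5 thick, its underside 2 mm above the lid's top, 160 mm from the hinge line. From 0.009 its tip enters the keeper, which it passes only with the lid level: over 1.5 mm too high it butts on the strap, higher still it lands on it.
- thumb_top (a point): Centre of the top of the black upright thumb piece that moves the bolt: 16 (x) x 12 (y) x 26 mm high above the bar, standing square to the lid, pinched along y. In the lid: 160 mm from the hinge line, 33 mm above the lid's top, at the unit's y = +20 mm plus the bolt's travel. The bar runs under it along y; the guides leave 31 mm free on its -y side, 53 on its +y side (bolt drawn back).
- keeper: Steel keeper (bridge) on top of the unit's +y side wall; origin on the wall's top below the middle of the strap, at x -72, y +102.5, z 130 mm in the unit. Strap 26 (x) x 12 (y) x 3 mm, its underside 8.5 mm above the wall, 1.5 mm above the bolt's bar when the lid is level. Bolted, it holds the lid with about 10 N; it is not to be pushed with 20 N.
- bumpers: Two black rubber bumpers, 10 mm across and 2 mm high, on the unit's front rail under the lid's free edge, at x -85, y +-70, top z 120 mm in the unit (the body's origin is that of the unit). The level lid rests on them; a few N are enough, not over 12 N beyond what the spring takes.
- mug: Yellow mug, 80 mm across, 92 high, handle at its own +y; origin at the centre of its underside. Stands beside the unit; leave it alone.
- jar: Glass jar with aluminium screw cap, 76 mm across, 115 high; origin at the centre of its underside. Stands beside the unit; leave it alone.
- spoon_rest: White folded plastic spoon rest, a tray 90 x 110 mm, sides 22 high; origin at the centre of its underside. Leave it alone.
- infuser: Steel mesh infuser ball, 43 mm across, standing in the spoon rest; origin at its underside. Leave it alone.

How it is judged (in metres and radians):
On the way:
1. the lid is pressed level with the bolt still drawn back (value of joint lid below 0.012 rad and value of joint bolt below 0.009 m), for 0.1 s.
At the end, for the whole second after the job is handed in: The lid lies level (within 0.025 rad up, 0.02 down) and the bolt is home (at least 19 of its 24 mm) under the keeper, the lid staying shut by itself; mug, jar, spoon rest and infuser are within 20 mm of where they stood (value of joint lid between -0.02 and 0.025 rad and value of joint bolt above 0.019 m and distance of each of mug, jar, spoon_rest, infuser from where it was at the start of the episode below 0.02 m); the robot touches nothing.
It fails at once if the bolt is forced against the keeper (contact force between bolt and keeper above 20 N).
It fails at once if the lid is leaned on, pressed hard onto its bumpers (contact force between lid and bumpers above 12 N).
It fails at once if a bystander is knocked over (angle between any of mug, jar, spoon_rest, infuser's own z axis and vertical above 0.35 rad).
It also fails if it takes over 54 s, if anything falls off the work surface, if the arm or the gripper's body presses on something with over 40 N, if the wrist force passes 120 N, or if a joint passes its speed limit or range.

ROBOT

A 6-joint arm with a two-finger parallel gripper is mounted at the origin on the work surface. World frame = base frame: x ahead of the robot, y to its left, z up, the work surface at z = 0. Lengths are in m, angles in degrees, forces in N, time in s.
With the tool pointing down it reaches from about 0.375 to 0.75 m from the base axis. Payload 9 kg.
Tool frame: the origin (TCP) lies where the fingers leave the gripper's body, on its centre line; the fingertips stand 73 mm ahead of it and the grasp point (between the pads) lies 54 mm ahead of it (robot.tip_reach is the distance from the TCP to the fingertips, in m); z points along the fingers, y is the line along which they close (so a half turn about z gives the same grasp; the last joint's range is limited). The gripper opens to 85 mm and grips with 20 to 120 N. Pads are 22 mm wide; open, the fingers measure 114 mm over their backs; the gripper's body (76 mm by 85 mm) begins 54 mm behind the grasp point. The pads swing forward as they close: fully open they stand 13 mm farther back than shut.
Start: joints at [-78.192, 5.964, 5.575, 89.605, 0, 77.527], TCP at [0.247, -0.547, 0.304] pointing down, gripper open.
Joint ranges: [-171.21, 171.21], [-48.23, 106.86], [-62.78, 66.21], [-105.2, 120.99], [-86.42, 89.51], [-180, 180]. Speed limits (degrees/s): [127.2, 127.2, 147.25, 180, 180, 180].

INTERFACE

Orientations are given as [roll, pitch, yaw] about the fixed x, y, z axes, in that order (R = Rz(yaw) Ry(pitch) Rx(roll)).
In Python, from plant import robot gives the robot as it stands. Calls block until the motion is done:
- robot.move_pose(position, orientation): joint-space move of the TCP to a pose.
- robot.line_to(position, vel=0.15, rotation=None, guard=None): straight line of the TCP; rotation=None keeps the orientation; vel is the mean speed in m/s. With guard (N) it stops when the force on the tool has changed by that much, and returns True; else False.
- robot.goto_joints(angles): joint-space move.
- robot.set_gripper(opening): finger opening in m; the grip force is fixed at half the most; returns when the fingers have stopped.
- robot.pause(seconds).
- robot.ik(position, orientation): joint angles nearest the present ones, or None.
- robot.observe(): the state.
- robot.grab_frame(name): name is "side" or "top" or "wrist"; returns the picture (420x560x3 uint8, blue, green, red); there is no depth.
- robot.get_calibration(name): a dict with "vertical_fov" (degrees; the focal length in pixels is half the picture's height over the tangent of half this angle, whatever the lens; pixels are square), "cx", "cy" (the principal point, pixels), "rvec" (rotation vector, rad) and "tvec" (3), from world to camera coordinates, as OpenCV has them. Camera axes: x right, y down, z forward; pixel columns grow to the right and rows downward; lengths in m; the calibration is good to about 2 mm. A picture is of the moment at which its call begins: read the wrist's pose just before it. get_calibration takes no time and is no camera call; for the wrist camera it gives the pose at the moment of the call.
A pose or a line that the arm cannot do raises robot.IKError and nothing moves.
- robot.job_done(): hands the job in; it is judged then, once.
The state is a dict: "time": time; "q": joint angles; "qvel": joint speeds; "joint_torque": joint torques, N m; "tool_pos": TCP position; "tcp_rot": TCP orientation; "ft_force": force on the tool from outside, world axes, zero at the start; "torque": the same for the moment, N m; "gripper_width": finger opening in m; "gripper_force": force on a finger pad.
Only numpy, scipy, OpenCV 4.12 (cv2) and the standard library are available. Lean on these libraries where they do the work, as an engineer would, in place of code of your own. Each camera call takes 0.05 s, during which the arm holds its last target. There are 200 camera calls.

## Working session

There is one attempt and no reset: what is moved stays moved. The work goes in short steps, each a Python script; the robot and the scene stay as the last script left them, time stands still between calls to the robot, and variables do not carry over. Pictures are saved under pics/ and viewed, at most 10 in all, crops included, and the job is handed in when it is done.

```bash
ls; mkdir -p pics; python3 - <<'E'
from plant import robot
import cv2
for n in("side","top"):
    f=robot.grab_frame(n);cv2.imwrite(f"pics/{n}0.png",f);c=robot.get_calibration(n);print(n,c)
o=robot.observe();print(o['time'],o['tool_pos'],o['tcp_rot'],o['ft_force'])
E
```

```text
pics
side {'vertical_fov': 55.68727389777049, 'cx': 276.4267287929132, 'cy': 207.98799574209463, 'rvec': array([ 2.4568092 ,  0.78661456, -0.23122813]), 'tvec': array([-0.45753617, -0.17058347,  0.96031202])}
top {'vertical_fov': 48.82804584707079, 'cx': 278.51024810514144, 'cy': 209.01790605356598, 'rvec': array([ 2.13683824, -2.09598753,  0.21287384]), 'tvec': array([0.01394014, 0.54537913, 0.81404792])}
0.1 [ 0.2466943  -0.54669391  0.30320706] [-1.79932311e+02 -1.47005013e-02  2.42820181e+01] [-0.59763206  0.58915091 -0.25802238]
```

View pics/side0.png

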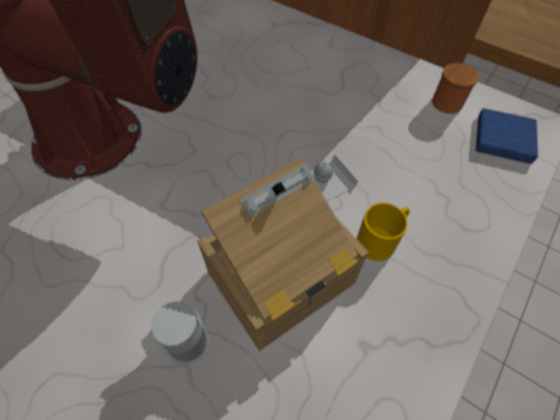

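View pics/top0.png

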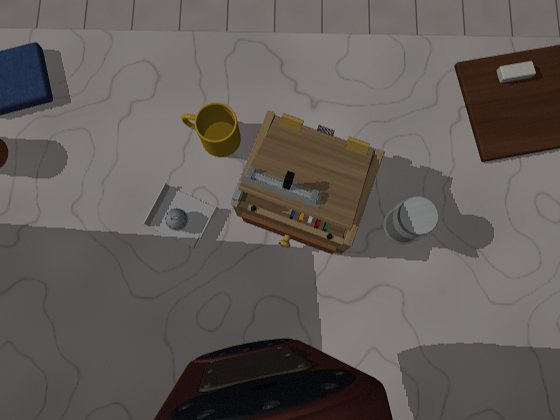

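The side view shows the unit with its lid up and the black thumb piece at about (279,188). In the top view (up = +x, left = +y) the thumb is at about (288,180), the bumpers at about (253,208) and (330,236), the keeper at about (238,196), the mug at (217,130), the jar at (412,218) and the tray at (180,215).

```bash
python3 - <<'E'
import cv2
a=cv2.imread("pics/top0.png")[100:260,220:400];cv2.imwrite("pics/topc.png",cv2.resize(a,None,fx=4,fy=3.75*4/3.75 if 0 else 4,interpolation=cv2.INTER_CUBIC)[:600])
b=cv2.imread("pics/side0.png")[150:350,190:380];cv2.imwrite("pics/sidec.png",cv2.resize(b,None,fx=3,fy=3,interpolation=cv2.INTER_CUBIC))
E
```

```text
(no output)
```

View pics/topc.png

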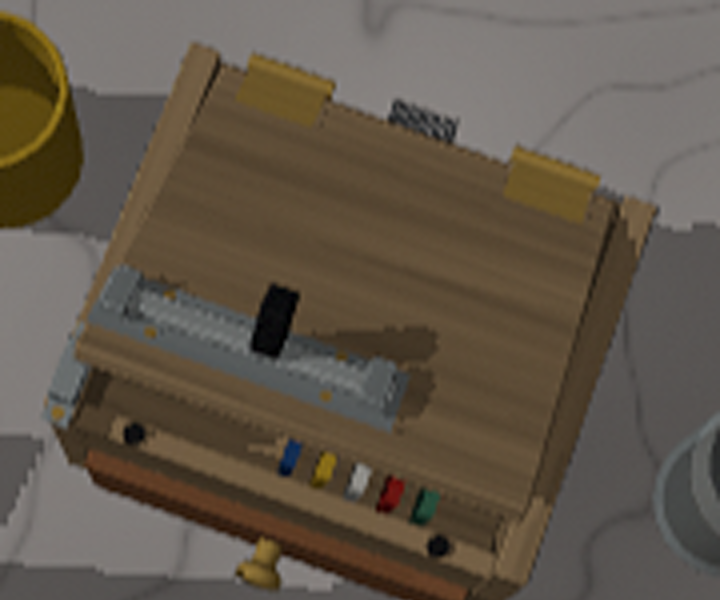

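View pics/sidec.png

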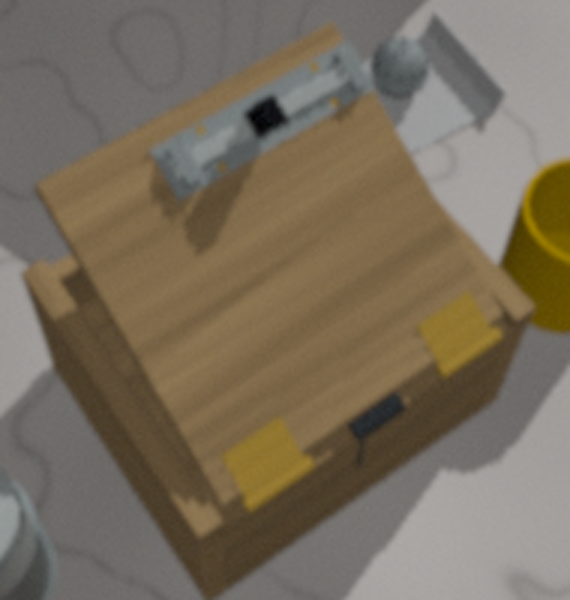

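```bash
cat > h.py <<'E'
import numpy as np, cv2
from plant import robot
def cam(n):
    c=robot.get_calibration(n);f=210/np.tan(np.radians(c['vertical_fov'])/2)
    R=cv2.Rodrigues(np.array(c['rvec']))[0];return f,c['cx'],c['cy'],R,np.array(c['tvec']).ravel()
def ray(C,p):
    f,cx,cy,R,t=C;d=R.T@np.array([(p[0]-cx)/f,(p[1]-cy)/f,1]);return -R.T@t,d/np.linalg.norm(d)
def plane(C,p,z):
    o,d=ray(C,p);return o+d*(z-o[2])/d[2]
def tri(r1,r2):
    (o1,d1),(o2,d2)=r1,r2
    s=np.linalg.lstsq(np.c_[d1,-d2],o2-o1,rcond=None)[0]
    a,b=o1+s[0]*d1,o2+s[1]*d2;return (a+b)/2,np.linalg.norm(a-b)
def fit(loc,W):
    loc=np.array(loc);W=np.array(W)[:,:2];a=loc@[1,1j];b=W@[1,1j]
    k=np.vdot(a-a.mean(),b-b.mean());k/=abs(k);t=b.mean()-k*a.mean();r=b-(k*a+t)
    return t.real,t.imag,np.degrees(np.angle(k)),np.c_[r.real,r.imag]
E
python3 - <<'E'
from h import *
T,S=cam("top"),cam("side")
t=lambda u,v:(u/4+220,v/4+100)
s=lambda u,v:(u/3+190,v/3+150)
L=[(-.085,.07),(-.085,-.07),(.09,.11),(.09,-.11),(-.09,-.11)]
W=[plane(T,t(134,433),.12),plane(T,t(438,546),.12),plane(T,t(193,43),.13),plane(T,t(657,208),.13),plane(T,t(527,585),.13)]
r=fit(L,W);print(r)
L2=[(.09,-.11),(.09,.11),(-.09,-.11)]
r2=fit(L2,[plane(S,s(204,535),.13),plane(S,s(534,308),.13),plane(S,s(25,268),.13)]);print(r2)
p,e=tri(ray(T,t(283,289)),ray(S,s(266,116)))
print("thumb",p,e)
k=np.exp(1j*np.radians(r[2]));q=(p[0]-r[0]+1j*(p[1]-r[1]))/k;print(q,q.real,q.imag)
for a in(.45,.5,.55):print(a,.088-.16*np.cos(a)+.033*np.sin(a),.13+.16*np.sin(a)+.033*np.cos(a))
E
```

```text
(np.float64(0.5884634860899474), np.float64(-0.026551450006825513), np.float64(-19.55421886441289), array([[ 0.00048821, -0.00010105],
       [ 0.00050481,  0.00016716],
       [-0.00141321, -0.00085843],
       [-0.00090949,  0.00094027],
       [ 0.00132969, -0.00014794]]))
(np.float64(0.5912538742603131), np.float64(-0.023532561399692495), np.float64(-19.912179765892184), array([[ 0.00099113,  0.00181545],
       [-0.00196707, -0.00267973],
       [ 0.00097594,  0.00086428]]))
thumb [0.56361654 0.00545033 0.2358749 ] 0.003960199653598902
(-0.034124861500155985+0.021839845319920313j) -0.034124861500155985 0.021839845319920313
0.45 -0.04171767375075771 0.2293092398354352
0.5 -0.03659216712852095 0.23566831071905478
0.55 -0.03115524497480916 0.2417632658568692
```

```bash
cat >> h.py <<'E'
from scipy.spatial.transform import Rotation as Ro
U=np.array([0.5893,-0.0258,0.]);YAW=-19.65
Rz=Ro.from_euler('z',YAW,degrees=True)
def pose(a,h,y=0.,back=.054,dx=0.,sgn=-1):
    """TCP pose: grasp point h above lid top (thumb top .033), 160 mm from hinge, y in unit, lid angle a"""
    n=np.array([np.sin(a),0,np.cos(a)]);e=np.array([-np.cos(a),0,np.sin(a)])
    p=np.array([.088,y,.13])+(.16+dx)*e+(h+back)*n
    yy=np.array([0,sgn,0.]);z=-n
    R=Rz*Ro.from_matrix(np.c_[np.cross(yy,z),yy,z])
    return U+Rz.apply(p),R.as_euler('xyz',degrees=True)
E
python3 - <<'E'
from h import *
o=robot.observe()
for s in(-1,1):
  for a in(.5,0):
    for h in(.1,.029): p,r=pose(a,h,.02,sgn=s);print(s,a,h,p.round(3),r.round(1),robot.ik(p,r))
p,r=pose(.5,.11,.02)
robot.line_to([.2467,-.5467,.40],vel=.2)
robot.move_pose(p,r)
robot.set_gripper(.036)
o=robot.observe();print(o['time'],o['tool_pos'],p,o['tcp_rot'],r,o['ft_force'],o['gripper_width'])
C=cam("wrist");f=robot.grab_frame("wrist");cv2.imwrite("pics/w1.png",f)
def proj(P):
    q=C[3]@P+C[4];return C[0]*q[:2]/q[2]+C[1:3]
g,_=pose(.5,.033,.02,back=0);print("thumb pred px",proj(g), "grip pt at", proj(pose(.5,.11,.02,back=0)[0]))
E
```

```text
-1 0.5 0.1 [ 0.616 -0.014  0.342] [180.   28.6 -19.6] None
-1 0.5 0.029 [ 0.584 -0.003  0.28 ] [180.   28.6 -19.6] [ -14.15333826   34.6872344    33.11509527  116.96478714    2.63212535
 -175.17282604]
-1 0 0.1 [0.528 0.017 0.284] [180.    0.  -19.6] [ -12.32486155   -6.7391176    -9.14726947   87.59184814    0.
 -172.67486155]
-1 0 0.029 [0.528 0.017 0.213] [180.    0.  -19.6] [ -12.32486155   -6.44353456  -16.24433714   80.19919742    0.
 -172.67486155]
1 0.5 0.1 [ 0.616 -0.014  0.342] [180.  -28.6 160.4] None
1 0.5 0.029 [ 0.584 -0.003  0.28 ] [180.  -28.6 160.4] [-14.15333826  34.6872344   33.11509527 116.96478714   2.63212535
   4.82717396]
1 0 0.1 [0.528 0.017 0.284] [180.    0.  160.4] [-12.32486155  -6.7391176   -9.14726947  87.59184814   0.
   7.32513845]
1 0 0.029 [0.528 0.017 0.213] [180.    0.  160.4] [-12.32486155  -6.44353456 -16.24433714  80.19919742   0.
   7.32513845]Traceback (most recent call last):
  File "<stdin>", line 8, in <module>
plant.IKError: the arm cannot take that pose within its joint ranges
```

```bash
cat >> h.py <<'E'
def pose(a,h,y=0.,tilt=None,dx=0.,back=.054):
    b=a-.1 if tilt is None else tilt
    n=np.array([np.sin(a),0,np.cos(a)]);e=np.array([-np.cos(a),0,np.sin(a)])
    m=np.array([np.sin(b),0,np.cos(b)]);yy=np.array([0,1.,0])
    p=np.array([.088,y,.13])+(.16+dx)*e+h*n+back*m
    R=Rz*Ro.from_matrix(np.c_[np.cross(yy,-m),yy,-m])
    return U+Rz.apply(p),R.as_euler('xyz',degrees=True)
E
python3 - <<'E'
from h import *
for t in(.3,.2,.1): p,r=pose(.5,.10,.02,t);print(t,robot.ik(p,r) is not None)
p,r=pose(.5,.10,.02,.2)
robot.move_pose(p,r)
robot.set_gripper(.036)
o=robot.observe();print(o['time'],o['tool_pos'],p,o['tcp_rot'],r,o['ft_force'],o['gripper_width'])
C=cam("wrist");f=robot.grab_frame("wrist");cv2.imwrite("pics/w1.png",f)
def proj(P):
    q=C[3]@P+C[4];return C[0]*q[:2]/q[2]+C[1:3]
print("thumb pred px",proj(pose(.5,.033,.02,back=0)[0]),proj(pose(.5,.033,.03,back=0)[0]))
E
```

```text
0.3 True
0.2 True
0.1 True
3.5667 [ 0.60192461 -0.00910224  0.34740315] [ 0.60191855 -0.00906894  0.34738994] [-179.99894717  -11.45597745  160.34694809] [180.        -11.4591559 160.35     ] [-0.61940894  0.30286493  0.42929168] 0.03599859740333028
thumb pred px [278.6699627  202.37102937] [294.90121945 202.3749002 ]
```

View pics/w1.png

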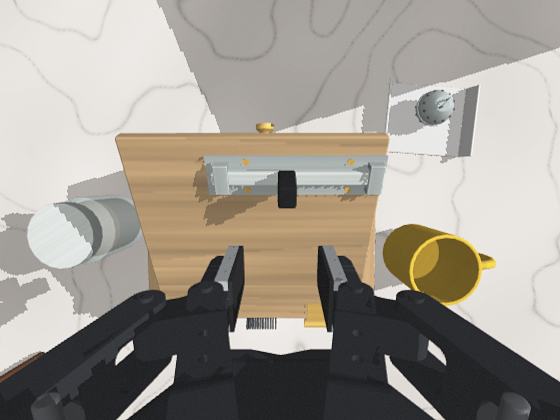

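The wrist view shows the thumb's top at about (287,199), where I predicted (279,202). The pads are centred at about x = 280, so the thumb sits about 4 mm further to +y than modelled. I'll move closer and check again.

```bash
python3 - <<'E'
from h import *
p,r=pose(.5,.053,.0245,.4)
robot.line_to(p,vel=.1,rotation=r)
o=robot.observe();print(o['time'],np.abs(o['tool_pos']-p).max(),o['ft_force'])
C=cam("wrist");f=robot.grab_frame("wrist");cv2.imwrite("pics/w2.png",f)
def proj(P):
    q=C[3]@P+C[4];return C[0]*q[:2]/q[2]+C[1:3]
for y in(.0245,.0345):print("thumb pred px",proj(pose(.5,.033,y,back=0)[0]))
E
```

```text
4.2333 0.00029406152125449614 [-0.33893596  0.30932637  0.86666076]
thumb pred px [278.14167985 259.38242991]
thumb pred px [298.26773242 259.39031168]
```

View pics/w2.png

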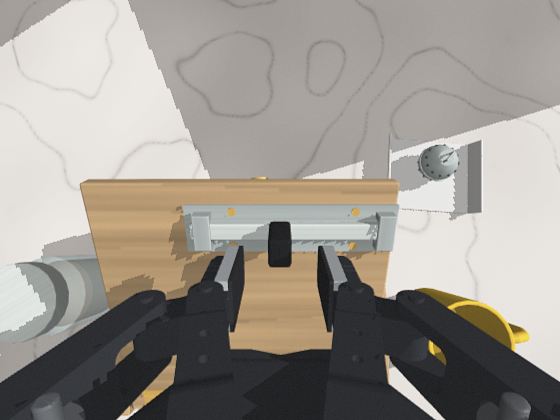

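Now the thumb (centre x = 280) lies midway between the pads. I'll go down, pinch it and check.

```bash
python3 - <<'E'
from h import *
p,r=pose(.5,.030,.0255,.4,.002)
print(robot.line_to(p,vel=.06,rotation=r,guard=6))
o=robot.observe();print(o['time'],np.abs(o['tool_pos']-p).max(),o['ft_force'])
robot.set_gripper(.008)
o=robot.observe();print(o['time'],o['ft_force'],o['gripper_width'],o['gripper_force'])
cv2.imwrite("pics/w3.png",robot.grab_frame("wrist"))
E
```

```text
False
4.8167 0.0008073180091793253 [ 0.58778981 -0.30268862 -0.24563732]
5.1583 [ 0.61602416 -0.5743287   1.04411944] 0.01052942776014314 59.97568488121033
```

View pics/w3.png

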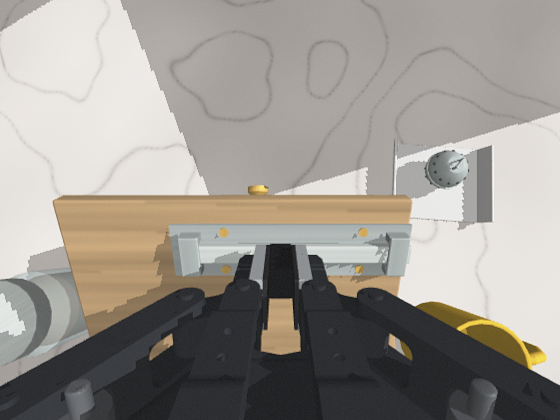

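The pads hold the thumb (width 10.5 mm at 60 N). Next I'll swing the lid down on its arc while logging the force.

```bash
python3 - <<'E'
from h import *
for a in np.r_[np.arange(.44,.1,-.06),.06,.04]:
    p,r=pose(a,.030,.0255,None,.002)
    g=robot.line_to(p,vel=.05,rotation=r,guard=12)
    robot.pause(.05);o=robot.observe();F=Rz.inv().apply(o['ft_force'])
    print(round(a,3),round(o['time'],2),g,F.round(2),np.abs(o['tool_pos']-p).max().round(4),round(o['gripper_width'],4))
    if g:break
E
```

```text
0.44 5.63 False [0.33 1.61 1.32] 0.0003 0.0105
0.38 6.06 False [-0.08  1.03  3.42] 0.0002 0.0106
0.32 6.48 False [0.62 0.67 5.13] 0.0002 0.0103
0.26 6.91 False [ 1.05 -0.08  5.91] 0.0003 0.0105
0.2 7.33 False [1.18 0.91 6.63] 0.0003 0.0106
0.14 7.76 False [-0.52  0.44  7.19] 0.0005 0.0108
0.06 8.26 False [-2.2  -0.1   8.13] 0.0008 0.0106
0.04 8.56 False [-1.38 -0.77  7.76] 0.0007 0.0107
```

```bash
cat >> h.py <<'E'
def force(n=6):
    f=[]
    for _ in range(n): robot.pause(.02);f.append(robot.observe()['ft_force'])
    return Rz.inv().apply(np.mean(f,0))
E
python3 - <<'E'
from h import *
a=.04
while a>-.03:
    a-=.004
    p,r=pose(a,.030,.0255,None,.002)
    robot.line_to(p,vel=.02,rotation=r)
    F=force();print(round(a,3),F.round(2))
    if F[2]>11.3:break
C=cam("wrist")
cv2.imwrite("pics/w4.png",robot.grab_frame("wrist"));cv2.imwrite("pics/s4.png",robot.grab_frame("side"))
o=robot.observe();print(o['time'],o['tool_pos'],p)
E
```

```text
0.036 [-2.5   0.15  9.34]
0.032 [-2.55  0.11  8.75]
0.028 [-2.28 -0.27  8.99]
0.024 [-2.4  -0.1   9.54]
0.02 [-2.54 -0.29  8.98]
0.016 [-2.63 -0.05  9.24]
0.012 [-2.49 -0.18  9.03]
0.008 [-3.11 -0.13  9.62]
0.004 [-3.93 -0.36 12.54]
11.8083 [0.52374938 0.02471239 0.21567458] [0.52342403 0.02479901 0.21439912]
```

The lid touches its bumpers at a commanded 0.006 rad (the force steps up 3 N from 9.5 N). I'll slide the bolt in small steps, watching the force.

```bash
python3 - <<'E'
from h import *
robot.pause(.2)
a=.004;F0=force();print(F0.round(2))
s=0
while s<.026:
    s+=.002 if s<.0175 else .001
    p,r=pose(a,.030,.0255+s,None,.002)
    g=robot.line_to(p,vel=.02,guard=8)
    F=force(4);y=Rz.inv().apply(robot.observe()['tool_pos']-U)[1]
    print(round(s,4),g,F.round(2),round(y,4))
    if g or abs(F[1]-F0[1])>5.5 or F[2]>16 :break
    if F[2]<10.5: a-=.002
    if F[2]>14: a+=.001
print(robot.observe()['time'],robot.observe()['gripper_width'])
cv2.imwrite("pics/w5.png",robot.grab_frame("wrist"))
E
```

```text
[-4.33 -0.37 12.58]
0.002 False [-4.1  -0.13 12.61] 0.0275
0.004 False [-4.56 -0.26 12.81] 0.0296
0.006 False [-3.91 -0.3  12.94] 0.0316
0.008 False [-3.91  0.   13.16] 0.0336
0.01 False [-4.21 -0.2  13.11] 0.0356
0.012 False [-4.29e+00 -1.00e-02  1.32e+01] 0.0376
0.014 False [-4.4  -0.53 12.47] 0.0396
0.016 False [-4.53 -0.7  13.  ] 0.0416
0.018 False [-4.1  -0.39 12.85] 0.0436
0.019 False [-4.17 -0.73 13.13] 0.0445
0.02 False [-4.69 -2.88 13.69] 0.0452
0.021 False [-5.24 -7.55 13.88] 0.0455
15.9083 0.010505444436203049
```

View pics/w5.png

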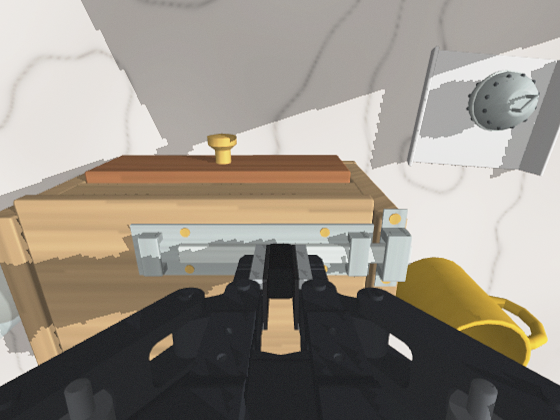

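The bolt met its end stop after 20 mm. From the guide gaps (160 and 348, thumb at 280) its travel is about 24 mm, and the bar reaches through the keeper at (396,255). I'll unload it, let go and back off.

```bash
python3 - <<'E'
from h import *
p,r=pose(.004,.030,.0255+.0193,None,.002)
robot.line_to(p,vel=.02);print(force().round(2))
for a in(.008,.012,.015):
    p,r=pose(a,.030,.0448,None,.002);robot.line_to(p,vel=.02,rotation=r);print(a,force(4).round(2))
robot.set_gripper(.030);robot.pause(.2);print(force().round(2))
p,r2=pose(.015,.07,.0448,-.085,.002)
print(robot.line_to(p,vel=.05,guard=6))
robot.pause(.2);C=cam("wrist");f=robot.grab_frame("wrist");cv2.imwrite("pics/w6.png",f)
print(robot.observe()['time'],force().round(2))
E
```

```text
[-4.44 -1.36 13.25]
0.008 [-3.27 -1.41 10.28]
0.012 [-3.17 -1.11  9.91]
0.015 [-3.21 -0.69 10.12]
[-0.18  0.39 -0.1 ]
False
19.0833 [-0.17 -0.05 -0.18]
```

View pics/w6.png

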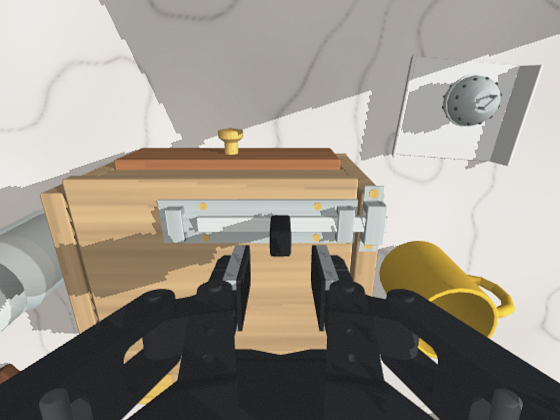

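The lid is flat and the bolt is through the keeper. The thumb at 280 between the guides at 184 and 338 gives about 23 mm of travel, and the fingers are clear.

```bash
python3 - <<'E'
from h import *
p,r=pose(.015,.11,.0448,-.085,.002)
robot.line_to(p,vel=.1);robot.pause(.2)
print(robot.job_done())
E
```

```text
the job is handed in; nothing more can be done
None
```

I pressed the lid level, slid the bolt home under the keeper (about 23 of 24 mm by the last picture), let go with the lid staying shut, and handed the job in at about 20 s; no verdict came back.

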